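# Seat the carrier plate on its locating pins

## Robot

A 6-joint arm with a two-finger parallel gripper is mounted at the origin on the work surface. World frame = base frame: x ahead of the robot, y to its left, z up, the work surface at z = 0. Lengths are in m, angles in rad, forces in N, time in s.
With the tool pointing down it reaches from about 0.35 to 0.775 m from the base axis. Payload 7.3 kg.
Tool frame: the origin (TCP) lies at the very end of the fingers, on their centre line; the grasp point (between the pads) lies 19 mm behind it; z points along the fingers, y is the line along which they close (so a half turn about z gives the same grasp; the last joint's range is limited). The gripper opens to 92 mm and grips with 3 to 60 N. Pads are 19 mm wide; open, the fingers measure 130 mm over their backs; the gripper's body (75 mm by 190 mm) begins 47 mm behind the grasp point.
Start: joints at [0.998, 0.342, 1.524, -0, 1.275, -0.146], TCP at [0.217, 0.478, 0.227] pointing down, gripper open.
Joint ranges: [-2.53, 2.53], [-0.77, 2.02], [0.04, 2.7], [-1, 4.14], [0.28, 2.66], [-3.11, 3.11]. Speed limits (rad/s): [2.57, 2.57, 3.14, 3.14, 3.14, 3.14].

## Interface

Orientations are given as a 3x3 rotation matrix whose columns are the frame's x, y, z axes.
In Python, from bench import robot gives the robot as it stands. Calls block until the motion is done:
- robot.move_pose(position, orientation): joint-space move of the TCP to a pose.
- robot.move_linear(position, orientation=None, vel=0.15, guard=None): straight line of the TCP; orientation=None keeps the orientation; vel is the mean speed in m/s. With guard (N) it stops when the force on the tool has changed by that much, and returns True; else False.
- robot.move_joints(angles): joint-space move.
- robot.command_gripper(opening): finger opening in m; the grip force is fixed at half the most; returns when the fingers have stopped.
- robot.sleep(seconds).
- robot.solve_ik(position, orientation): joint angles nearest the present ones, or None.
- robot.capture(name): name is "side" or "top"; returns the picture (480x640x3 uint8, red, green, blue); there is no depth.
- robot.camera_params(name): a dict with "vfov" (degrees; the focal length in pixels is half the picture's height over the tangent of half this angle, whatever the lens; pixels are square), "cx", "cy" (the principal point, pixels), "extrinsics" (4x4, takes a point from world to camera coordinates). Camera axes: x right, y up, looking along -z (the intrinsics and any distortion apply to the point x, -y, -z); pixel columns grow to the right and rows downward; lengths in m; the calibration is good to about 2 mm. A picture is of the moment at which its call begins. camera_params takes no time and is no camera call.
A pose or a line that the arm cannot do raises robot.PlanningError and nothing moves.
- robot.close_job(): hands the job in; it is judged then, once.
Readings, each from a call of its own:
- robot.get_t(): time.
- robot.get_q(): joint angles.
- robot.get_qd(): joint speeds.
- robot.get_joint_efforts(): joint torques, N m.
- robot.get_eef_pos(): TCP position.
- robot.get_tool_rot(): TCP orientation.
- robot.get_force(): force on the tool from outside, world axes, zero at the start.
- robot.get_ft_torque(): the same for the moment, N m.
- robot.get_opening(): finger opening in m.
- robot.get_grasp_force(): force on a finger pad.
Only numpy, scipy, OpenCV 4.12 (cv2) and the standard library are available. Lean on these libraries where they do the work, as an engineer would, in place of code of your own. Each camera call takes 0.05 s, during which the arm holds its last target. There are 200 camera calls.

## Task

The blue carrier plate is lying on top of the pins of its measuring fixture instead of down over them. Gently nudge it sideways with the fingers, using the dark rail as a guide, until its holes drop over the two brass locating pins and it lies flat on the base; do not grip it, pick it up or tip it. Leave the ring gauge, the reference ball and the wooden gauge box where they stand.

Things in the scene. Friction and masses are not known exactly. Their poses are not given: they have to be found in the camera images.
- fixture: Fixed aluminium base, 170 mm along its x, 250 along its y, 20 thick; origin at the centre of its underside, on the table, z up; yaw -0.35 to 0.35 rad. On its top, all 8 mm tall (tips 28 mm above the table): brass locating pins at (x, y) = (26, 55) and (-26, -55) mm, 10 mm across, tapering to 6 at the tip; dark steel studs at (26, -55) and (-26, 55), 8 mm across.
- seat (a point): Centre of the top face of the fixture's base (20 mm above the table), axes as the fixture: where the plate's origin lies once it is seated, its axes along the fixture's.
- rail (a point): Dark steel rail fixed on the fixture's far (+x) side: middle of the top edge of its inner face, at fixture (52.8, 0, 42) mm. The rail is 150 mm long along the fixture's y, 18 mm thick, and stands 22 mm above the base. A seated plate has 0.8 mm free to it. The other three sides are open.
- plate: Loose blue plate, 104 mm along its x, 190 along its y, 10 thick, about 0.5 kg; origin at the centre of its underside. Starts level on the four tips, underside 28 mm above the table, 10 to 15 mm off its seat towards fixture -x, up to 28 mm either way along y, turned up to 0.08 rad. 3 to 7 N slide it. Seated, its underside is 20 mm above the table, with 1 mm play all round.
- block (a point): Centre of the top of the steel block, 36 x 36 mm and 22 mm tall, bolted on the plate's middle (32 mm above the plate's underside).
- hole_a (a point): Plate hole for the brass pin at fixture (26, 55): plate (26, 55) mm, 12 mm across, right through; the point is at its top. Within about 3 mm of the pins the plate begins to sink by its own weight.
- hole_b (a point): Plate hole for the brass pin at fixture (-26, -55): plate (-26, -55) mm, 12 mm across, point at its top. Two 14 mm clearance holes for the studs are at plate (26, -55) and (-26, 55).
- ring_gauge: Bystander: loose steel ring, 60 mm outside, 32 mm bore, 22 mm tall, origin at the centre of its underside. Leave alone.
- master_ball: Bystander: white 25 mm reference ball on a black 50 mm foot, 58 mm tall, origin at the centre of its underside. Leave alone.
- gauge_box: Bystander: loose dark wooden box 45 x 60 x 28 mm, origin at the centre of its underside. Leave alone.

How it is judged:
By the outcome, as a careful person would: the job done as asked, in the order asked, and still so for the second after the job is handed in, with the robot touching nothing.
It also fails if it takes over 48 s, if anything falls off the work surface, if the arm or the gripper's body presses on something with over 40 N, if the wrist force passes 120 N, or if a joint passes its speed limit or range.

## Working session

There is one attempt and no reset: what is moved stays moved. The work goes in short steps, each a Python script; the robot and the scene stay as the last script left them, time stands still between calls to the robot, and variables do not carry over. Pictures are saved under pics/ and viewed, at most 10 in all, crops included, and the job is handed in when it is done.

```bash
mkdir -p pics; ls
python3 - <<'E'
from bench import robot
import cv2
for n in("side","top"):
    im=robot.capture(n); cv2.imwrite(f"pics/{n}0.png",im[:,:,::-1]); p=robot.camera_params(n); print(n,p)
print(robot.get_t(),robot.get_force(),robot.get_tool_rot())
E
```

```text
pics
side {'vfov': 53.32537095695065, 'cx': 314.11817144911925, 'cy': 239.69559825173218, 'extrinsics': array([[ 0.95793548, -0.28663461,  0.01414983, -0.5772911 ],
       [ 0.19096656,  0.6734651 ,  0.71412642, -0.13751282],
       [-0.21422276, -0.68138489,  0.69987373, -0.65323414],
       [ 0.        ,  0.        ,  0.        ,  1.        ]])}
top {'vfov': 51.47378429014883, 'cx': 314.5969051350964, 'cy': 235.69001312100394, 'extrinsics': array([[ 0.01744479, -0.99939488, -0.03009232, -0.01598213],
       [ 0.98339079,  0.01171173,  0.18112259, -0.57622442],
       [-0.18066055, -0.03275215,  0.98300003, -0.63743284],
       [ 0.        ,  0.        ,  0.        ,  1.        ]])}
0.1 [-0.64523282  0.51996326  0.65688983] [[-9.10311220e-01  4.13923830e-01 -7.38393021e-04]
 [ 4.13924445e-01  9.10310492e-01 -1.16704740e-03]
 [ 1.89098184e-04 -1.36801527e-03 -9.99999046e-01]]
```

View pics/top0.png

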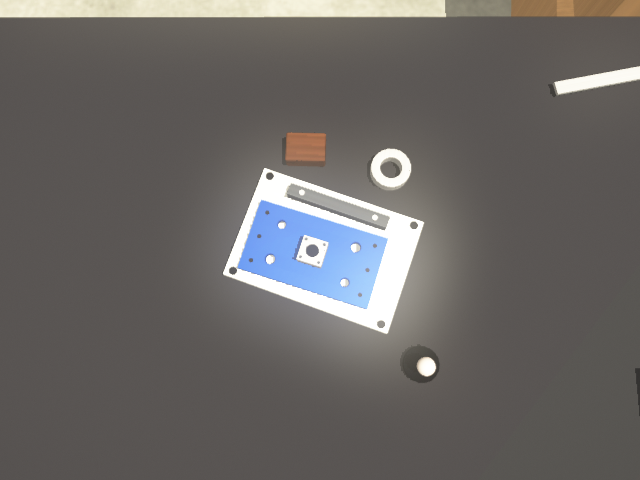

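View pics/side0.png

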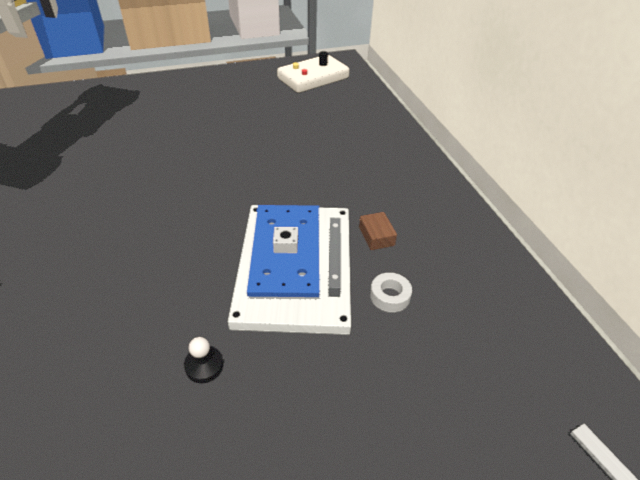

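The top view shows the plate (centre about px (312,252)) lying on the fixture, with the rail on its far side at about (338,205). The box is at (306,147), the ring at (391,169) and the ball at (426,366). The side view agrees.

```bash
cat > h.py <<'E'
import numpy as np, cv2
from scipy.optimize import least_squares
from bench import robot
def ray(n,uv,z):
    p=robot.camera_params(n); f=240/np.tan(np.radians(p["vfov"]/2)); E=p["extrinsics"]; R=E[:3,:3]; C=-R.T@E[:3,3]
    uv=np.atleast_2d(uv).astype(float)
    d=np.c_[(uv[:,0]-p["cx"])/f,-(uv[:,1]-p["cy"])/f,-np.ones(len(uv))]@R
    return (C+d*((z-C[2])/d[:,2])[:,None])[:,:2]
def rot(a): return np.array([[np.cos(a),-np.sin(a)],[np.sin(a),np.cos(a)]])
def fit(P,w,h,x0,free=False):
    """rectangle w x h fitted to outline points: x, y, yaw (and size when free)"""
    def r(v):
        q=np.abs((P-v[:2])@rot(v[2]))-np.array(v[3:5] if free else (w,h))/2
        return np.where((q>0).all(1),np.hypot(*q.T),q.max(1))
    s=least_squares(r,list(x0)+([w,h] if free else []),loss="soft_l1",f_scale=.001,x_scale=.01)
    return s.x, np.sqrt(np.mean(np.square(r(s.x))))
def outline(mask):
    c=max(cv2.findContours(mask.astype(np.uint8),cv2.RETR_EXTERNAL,cv2.CHAIN_APPROX_NONE)[0],key=cv2.contourArea)
    return c[:,0,:]
def masks(im):
    i=im.astype(int); r,g,b=i[...,0],i[...,1],i[...,2]
    return (b>r+50)&(b>70), (((i.min(2)>150)|((b>r+50)&(b>70))))
def measure(n,zp=.038,roi=None,free=False):
    im=robot.capture(n); bl,wh=masks(im)
    for m in(bl,wh):
        m[:150]=0; m[:,:200]=0; m[:,450:]=0; m[340:]=0
    out=[]
    for m,z,w,h in((bl,zp,.104,.190),(wh,.02,.170,.250)):
        P=ray(n,outline(m),z); x0=[*P.min(0)/2+P.max(0)/2,-.25]
        out.append(fit(P,w,h,x0,free))
    return im,out
def rel(p,f):
    d=rot(f[2]).T@(p[:2]-f[:2]); return d*1000,p[2]-f[2]
E
python3 - <<'E'
from h import *
np.set_printoptions(precision=4,suppress=True)
for n in("top","side"):
  for fr in(0,1):
    im,((p,e),(f,g))=measure(n,free=fr); print(n,p,e,f,g,rel(p,f))
# rail, holes in top view
uv=[(282,225),(355,248),(270,259),(344,283),(312,251)]
print(ray("top",uv[:4],.038),ray("top",uv[4],.06))
E
```

```text
top [ 0.5546 -0.0038 -0.2926] 0.000959441821398827 [ 0.5646 -0.0195 -0.3287] 0.0005955064622336669 (array([-14.529 ,  11.6025]), np.float64(0.03611096332294589))
top [ 0.5546 -0.0039 -0.293   0.1023  0.1882] 0.00040941279676137075 [ 0.5646 -0.0195 -0.3287  0.1692  0.249 ] 0.00041636840528224106 (array([-14.5371,  11.5636]), np.float64(0.035685873179745475))
side [ 0.5528 -0.0092 -0.29  ] 0.0025850577711860156 [ 0.5616 -0.0286 -0.3276] 0.004849089862623001 (array([-14.5217,  15.5458]), np.float64(0.03757814604123705))
side [ 0.5533 -0.0079 -0.291   0.101   0.1966] 0.000465053637665042 [ 0.5629 -0.0247 -0.3281  0.1688  0.2616] 0.0011135384494659942 (array([-14.4796,  12.8331]), np.float64(0.03716197637051222))
[[ 0.594   0.0397]
 [ 0.5621 -0.0641]
 [ 0.545   0.0551]
 [ 0.5128 -0.049 ]] [[ 0.5537 -0.0046]]
```

Both views agree: relative to its seat the plate is at about (-14.5, +12) mm, turned +0.036 rad, and the fitted sizes match the given ones. First I'll push it squarely against the rail with both open fingers.

```bash
cat >> h.py <<'E'
F=np.array([.5646,-.0195,-.3287])
def W(x,y,z): return np.r_[F[:2]+rot(F[2])@np.array([x,y])/1000,z/1000]
M=rot(F[2]); O=np.c_[np.r_[-M[:,0],0],np.r_[M[:,1],0],[0,0,-1]]
def loc(): 
    q=robot.get_eef_pos(); return np.round(np.r_[rot(F[2]).T@(np.array(q[:2])-F[:2])*1000,q[2]*1000],1), np.round(rot(F[2]).T@np.array(robot.get_force())[:2],1)
E
python3 - <<'E'
from h import *
robot.move_pose(W(-95,8,120),O)
robot.move_linear(W(-95,8,25),vel=.12,guard=8); print(loc())
print(robot.move_linear(W(-58,8,25),vel=.015,guard=13)); print(loc(),robot.get_t())
robot.move_linear(W(-95,8,25),vel=.06)
robot.move_linear(W(-95,8,120),vel=.15)
im=robot.capture("top");cv2.imwrite("pics/t1.png",cv2.resize(im[130:350,190:450],None,fx=3,fy=3,interpolation=2)[:600,:,::-1][:,:780])
print(robot.get_t())
E
```

```text
(array([-94.6,   8.2,  25.5]), array([0.8, 0.7]))
True
(array([-61.9,   7.7,  24.4]), array([-0.4,  0. ])) 5.3667
6.8833
```

View pics/t1.png

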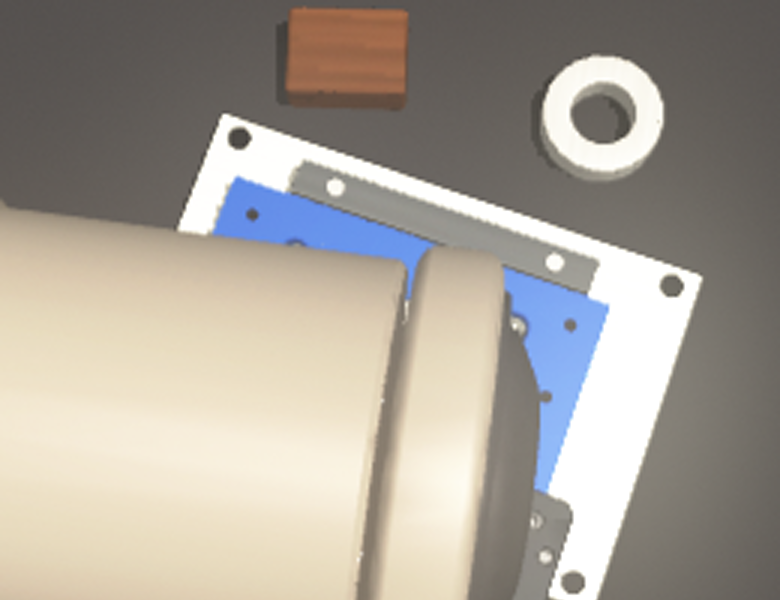

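The plate now lies flush along the rail. Next I'll close the fingers and nudge it towards -y from its +y end.

Run:
```python
from h import *
robot.move_linear(W(6,150,120),vel=.25)
robot.command_gripper(0.0)
robot.move_linear(W(6,150,25),vel=.12,guard=8); print(loc())
for y in(118,113.5):
    print(robot.move_linear(W(6,y,25),vel=.012,guard=13),loc(),robot.get_t())
    for n in("top","side"):
        im=robot.capture(n);cv2.imwrite(f"pics/{n}_{y}.png",im[:,:,::-1])
s=cv2.imread("pics/side_113.5.png")[190:340,210:400]; t=cv2.imread("pics/top_113.5.png")[150:340,200:440]
cv2.imwrite("pics/c2.png",np.hstack([cv2.resize(s,(400,316),interpolation=2),cv2.resize(t,(399,316),interpolation=2)]))
```

```text
(array([  6.6, 150.2,  25.8]), array([ 0.3, -0.3]))
False (array([  6.1, 118.1,  25.1]), array([0.3, 4.1])) 12.9333
False (array([  5.8, 112.7,  24.7]), array([ 0. , -0.5])) 13.5583
```

View pics/c2.png

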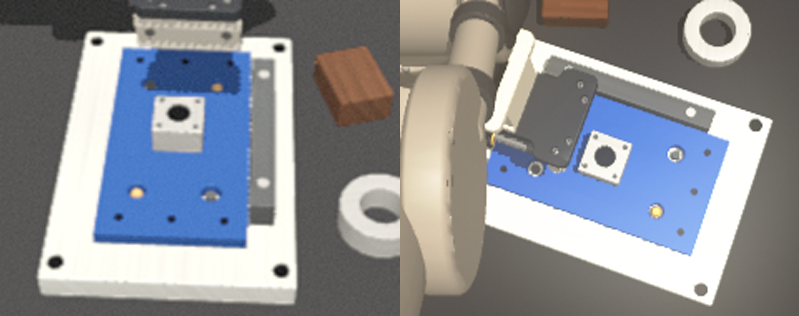

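The brass pins show through hole_b (about (137,192) and (655,211) in the crop) and hole_a, and the push force has gone to zero, so the plate seems to have dropped. I'll back the arm off and verify.

Run:
```python
from h import *
np.set_printoptions(precision=4,suppress=True)
robot.move_linear(W(6,140,25),vel=.06)
robot.move_linear(W(6,150,130),vel=.2)
robot.move_joints([0.998,0.342,1.524,0,1.275,-0.146])
for z in(.03,.038):
  for n in("top","side"):
    im,((p,e),(f,g))=measure(n,zp=z,free=True); print(z,n,p,e,f,rel(p,f))
    if n=="side": s=im[190:340,210:400,::-1]
    else: t=im[150:340,200:440,::-1]
cv2.imwrite("pics/c3.png",np.hstack([cv2.resize(s,(400,316),interpolation=2),cv2.resize(t,(399,316),interpolation=2)]))
print(robot.get_t())
```

```text
0.03 top [ 0.5652 -0.019  -0.3276  0.103   0.1881] 0.000445054236594805 [ 0.5645 -0.0194 -0.3288  0.1692  0.2489] (array([0.5192, 0.6715]), np.float64(0.0011659214590741263))
0.03 side [ 0.5639 -0.0231 -0.3267  0.1018  0.1927] 0.000563300927368976 [ 0.5626 -0.0256 -0.3277  0.1688  0.2597] (array([0.479 , 2.7941]), np.float64(0.0010418669693629812))
0.038 top [ 0.5639 -0.0191 -0.3277  0.1018  0.186 ] 0.0004406149408655359 [ 0.5645 -0.0194 -0.3287  0.1692  0.2489] (array([-0.6749,  0.1222]), np.float64(0.0010371385455767435))
0.038 side [ 0.5621 -0.0305 -0.3268  0.1002  0.1899] 0.0005489757600729078 [ 0.5626 -0.0256 -0.3277  0.1688  0.2596] (array([ 1.1173, -4.8322]), np.float64(0.0008713909781929985))
17.0917
```

View pics/c3.png

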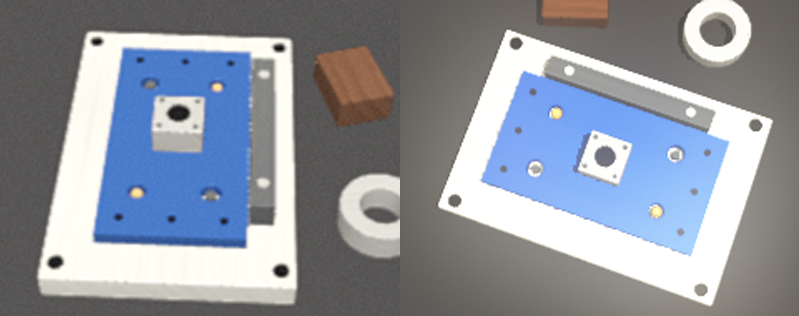

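Fitted at the seated height, the plate's size matches its earlier fit. It sits (0.5, 0.7) mm off the seat at about 0 rad, within the play, and both brass pins stand in their holes.

```bash
python3 -c "
from bench import robot
print(robot.close_job())"
```

```text
the job is handed in; nothing more can be done
None
```

The job is handed in at about 17 s: the plate measures as lying flat on the base over both brass pins, about 0.5 mm off in x and 0.7 mm in y. I nudged it only sideways, and nothing touched the ring gauge, reference ball or gauge box.

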